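Nudge the blue pattern roller up into its drying seat

ROBOT

A 6-joint arm with a two-finger parallel gripper is mounted at the origin on a cart in front of the work surface, level with it; the furniture and walls round the work are solid. World frame = base frame: x ahead of the robot, y to its left, z up, the work surface at z = 0. Lengths are in mm, angles in rad, forces in N, time in s.
With the tool pointing down it reaches from about 350 to 775 mm from the base axis. Payload 7.3 kg.
Tool frame: the origin (TCP) lies at the very end of the fingers, on their centre line; the grasp point (between the pads) lies bot.grip_point_offset behind it (bot.grip_point_offset is the distance from the TCP to the grasp point, in mm); z points along the fingers, y is the line along which they close (so a half turn about z gives the same grasp; the last joint's range is limited). The gripper opens to 92 mm and grips with 3 to 60 N. Pads are 19 mm wide; open, the fingers measure 130 mm over their backs; the gripper's body (75 mm by 190 mm) begins 47 mm behind the grasp point.
Start: joints at [1.057, 0.342, 1.524, -0, 1.275, -0.146], TCP at [188.758, 489.914, 226.741] pointing down, gripper open.
Joint ranges: [-2.53, 2.53], [-0.77, 2.02], [0.04, 2.7], [-1, 4.14], [0.28, 2.66], [-3.11, 3.11]. Speed limits (rad/s): [2.57, 2.57, 3.14, 3.14, 3.14, 3.14].

INTERFACE

Orientations are given as [roll, pitch, yaw] about the fixed x, y, z axes, in that order (R = Rz(yaw) Ry(pitch) Rx(roll)).
In Python, from plant import bot gives the robot as it stands. The module is installed in compiled form; this text tells all that it offers.
- The arm moves only by the tool carry_out, never from a script. Its argument "plan" is a list of rows, each an object of numbers: "tx", "ty", "tz": the shift along the world's x, y, z in mm; "rx", "ry", "rz": the turn, a rotation vector about the world's x, y, z in rad. A call has 1 to 12 rows; each row shifts and turns the commanded pose from where the row before left it; what a row does not reach is not made up. A row lasts 1/10 s, in which the tool goes at most 50 mm and 8.59 degrees, less where a joint would pass 70% of its speed; a pose out of reach is approached as far as the arm can. A call with a gripper value outside its range is refused whole. "gripper" is the closure, from 0 (fully open) to 1 (shut), set as the call begins (left out, the last holds). The fingers move at their own pace and stop on an object; the grip force is fixed at half the most. Time passes only in rows, so rows that do not move let the fingers close. It gives the time, the measured TCP pose, the force, the opening and the grip force at its end, in the units of the state.
- bot.get_obs(): the state, without advancing time (a new reading comes with each control period).
- bot.capture(name): name is "side" or "top"; returns the picture (420x560x3 uint8, red, green, blue); there is no depth.
- bot.camera_model(name): a dict with "camera_matrix" (3x3 intrinsics, pixels), "dist" ([k1, k2, p1, p2, k3] as OpenCV has them; the pictures are not rectified), "R" (3x3) and "t" (3): a world point X has camera coordinates R X + t. Camera axes: x right, y down, z forward; pixel columns grow to the right and rows downward; lengths in mm; the calibration is good to about 2 mm. A picture is of the moment at which its call begins. camera_model takes no time and is no camera call.
- bot.close_job(): hands the job in; it is judged then, once.
The state is a dict: "time": time; "joint_positions": joint angles; "dq": joint speeds; "tau": joint torques, N m; "tool_pos": TCP position; "tcp_rot": TCP orientation; "contact_force": force on the tool from outside, world axes, zero at the start; "moment": the same for the moment, N m; "grip_width": finger opening in mm; "finger_force": force on a finger pad.
Only numpy, scipy, OpenCV 4.12 (cv2) and the standard library are available. Lean on these libraries where they do the work, as an engineer would, in place of code of your own. Each camera call takes 0.05 s, during which the arm holds its last target. There are 200 camera calls.

TASK

With the fingertips only, gently roll the blue pattern roller up its sloping lane of the wooden rack, over the crest, so that it drops into the seat against the end stop and cannot roll back. Do not lift or pinch it, leave the yellow roller lying at the foot of its own lane, and disturb nothing else; then draw the hand clear.

Things in the scene. Friction and masses are not known exactly. Their poses are not given: they have to be found in the camera images.
- blue_roller: Pattern roller, ribbed blue sleeve, wooden ends: cylinder 40 mm in diameter, 56 mm long, about 140 g, free to roll. Origin at the middle of its axis; its y is the roller's axis (level, across the lane); x, z turn as it rolls. It starts at the foot of one of the two lanes against the foot lip, axis at about x = 25, z = 37 mm in the rack's frame.
- yellow_roller: The same roller with a yellow sleeve, at the foot of the other lane. It must stay there. Origin and axes as for the blue one.
- rack: Fixed light-wood rack, two lanes side by side, 204 mm long, 148 wide; place and yaw vary. Origin: board height, middle of the foot lip's outer face; x level and uphill along the lanes, y across, z up. Lane centres y = +-35.5 mm, 65 mm wide between 6 mm cheeks and divider about 10 mm above the lane floor. Foot lip x 0-8, 26 high: fingers reach over it from outside to push the roller.
- slope: Lane floor (part of the rack). Origin on its upper face at the lip's inside, middle of the rack; x uphill along the 10 degree slope, z square out of it. In the rack's frame it rises from z = 14 mm at x = 8 to the crest, z = 39 at x = 150. A roller on it has its axis 20 mm above it; let go before the crest, it rolls back to the lip.
- seat_left (a point): Where a roller's axis lies when seated at the top of the lane at the rack's y = +35.5 mm (rack x = 172, z = 51 mm). The seat floor is level, z = 31 mm, x 166 to 192, 8 mm below the crest; the end stop beyond it is 64 mm high. A roller whose axis has passed x = 151 rolls in by itself and rests against the stop.
- seat_right (a point): Where a roller's axis lies when seated at the top of the lane at the rack's y = -35.5 mm (rack x = 172, z = 51 mm). The seat floor is level, z = 31 mm, x 166 to 192, 8 mm below the crest; the end stop beyond it is 64 mm high. A roller whose axis has passed x = 151 rolls in by itself and rests against the stop.
- paint_jar: Bystander: blue jar with white cap, 45 mm wide, 70 mm high; origin at the centre of its underside.
- brown_bottle: Bystander: brown bottle with black cap, 40 mm wide, 74 mm high; origin at the centre of its underside.
- ochre_dish: Bystander: small white dish with ochre paint, 49 mm wide, 20 mm high; origin at the centre of its underside.
- bowl: Bystander: porcelain bowl, 110 mm wide, 56 mm high; origin at the centre of its underside.

How it is judged:
By the outcome, as a careful person would: the job done as asked, in the order asked, and still so for the second after the job is handed in, with the robot touching nothing.
It also fails if it takes over 40 s, if anything falls off the work surface, if the arm or the gripper's body presses on something with over 40 N, if the wrist force passes 120 N, or if a joint passes its speed limit or range.

## Working session

There is one attempt and no reset: what is moved stays moved. The work goes in short steps, Python scripts to look and compute and a tool call to move; the robot and the scene stay as the last step left them, time stands still between calls to the robot, and variables do not carry over. Pictures are saved under pics/ and viewed, at most 10 in all, crops included, and the job is handed in when it is done.

Besides the shell and the picture viewer there is one more tool, called by a JSON object that holds its "op" and its "data". carry_out: Moves the arm, as the interface text tells. Its arguments: {"type":"object","properties":{"plan":{"type":"array"},"gripper":{"type":"number"}},"required":["plan"]}

```bash
mkdir -p pics; python3 - <<'E'
from plant import bot
import cv2
for n in("top","side"):
    cv2.imwrite(f"pics/{n}0.png",bot.capture(n)[:,:,::-1])
    m=bot.camera_model(n);print(m)
o=bot.get_obs();print(o);print(bot.grip_point_offset)
E
```

```text
{'camera_matrix': array([[411.81844159,   0.        , 280.18768568],
       [  0.        , 411.81844159, 210.55709129],
       [  0.        ,   0.        ,   1.        ]]), 'dist': array([-0.05765596,  0.        ,  0.        ,  0.        ,  0.        ]), 'R': array([[-0.00382084, -0.99956928, -0.02909746],
       [-0.99246936,  0.00735305, -0.12227228],
       [ 0.12243357,  0.02841116, -0.99206997]]), 't': array([  3.54407742, 560.42506753, 852.88132171])}
{'camera_matrix': array([[408.2867211 ,   0.        , 281.37158996],
       [  0.        , 408.2867211 , 217.22302331],
       [  0.        ,   0.        ,   1.        ]]), 'dist': array([-0.11219467,  0.        ,  0.        ,  0.        ,  0.        ]), 'R': array([[-0.99406135, -0.10876627,  0.00345436],
       [-0.07225481,  0.63596584, -0.76832721],
       [ 0.08137123, -0.76401397, -0.64004794]]), 't': array([538.06098662,  87.66591216, 842.89769659])}
{'time': 0.1, 'joint_positions': array([ 1.05698829e+00,  3.42647571e-01,  1.52490731e+00, -2.73095769e-05,
        1.27537941e+00, -1.45975986e-01]), 'dq': array([ 0.00039187, -0.00099943, -0.00336494, -0.00078682, -0.00080754,
        0.00072155]), 'tau': array([ 1.95946763e-03, -4.32006204e+01, -2.44694781e+01,  7.19944225e-02,
        5.24846662e-02, -8.81816459e-05]), 'tool_pos': array([188.5871647 , 489.58234998, 226.12224525]), 'tcp_rot': array([-3.14026149e+00, -1.69313771e-04,  2.77376846e+00]), 'contact_force': array([-0.32656151, -0.51267485, -0.21131699]), 'moment': array([-0.01639455,  0.01881336, -0.02074434]), 'finger_force': 0.0, 'grip_width': 92.10624019299394}
18.8
```

View pics/top0.png

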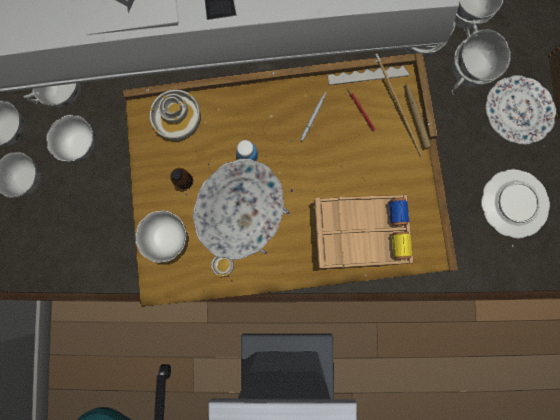

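View pics/side0.png

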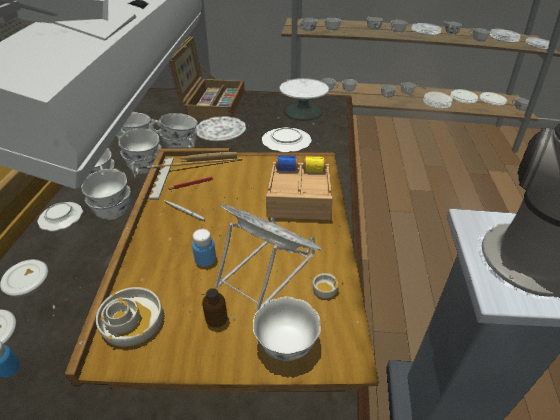

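The top view shows the rack with its foot at the right (world -y). Blue is at about (400,212), yellow at (403,245), and the end stop at the left (u≈317). A plate on a stand is at (240,210), and the side view shows the same layout. Next I'll measure the rollers and the plate height, and enlarge the rack.

```bash
cat > h.py <<'E'
from plant import bot
import cv2, numpy as np
M={n:bot.camera_model(n) for n in("top","side")}
def ray(n,uv):
    m=M[n]; p=cv2.undistortPoints(np.float64([[uv]]),m["camera_matrix"],m["dist"])[0,0]
    R=m["R"]; d=R.T@[p[0],p[1],1]; return -R.T@m["t"], d/np.linalg.norm(d)
def onz(n,uv,z):
    c,d=ray(n,uv); return c+d*(z-c[2])/d[2]
def tri(a,b):
    r=[ray("top",a),ray("side",b)]
    P=[np.eye(3)-np.outer(d,d) for _,d in r]
    X=np.linalg.solve(sum(P),sum(p@c for p,(c,_) in zip(P,r)))
    return X,[float(np.linalg.norm(p@(X-c))) for p,(c,_) in zip(P,r)]
def blob(im,lo,hi,box):
    m=cv2.inRange(cv2.cvtColor(im,cv2.COLOR_RGB2HSV),lo,hi); k=np.zeros_like(m)
    x0,y0,x1,y1=box; k[y0:y1,x0:x1]=m[y0:y1,x0:x1]
    c=max(cv2.findContours(k,0,2)[0],key=cv2.contourArea)
    return cv2.minAreaRect(c)
BL=((110,120,40),(130,255,255)); YE=((24,150,90),(34,255,255))
BOX={"top":(300,180,430,280),"side":(255,145,340,200)}
E
python3 - <<'E'
from h import *
I={n:cv2.imread(f"pics/{n}0.png")[:,:,::-1].copy() for n in M}
for nm,c in(("blue",BL),("yellow",YE)):
    r={n:blob(I[n],*c,BOX[n]) for n in M}; print(nm,r)
    print(tri(r["top"][0],r["side"][0]), onz("top",r["top"][0],42))
print("plate", tri((240,162),(0,0)) if 0 else "")
# plate right edge (-y end): top (287,210); side extremes
print("plate edges", onz("top",(285,205),0), onz("top",(285,205),150))
cv2.imwrite("pics/crop.png",cv2.resize(I["top"][180:285,295:435],None,fx=5.7,fy=5.7,interpolation=2)[:,:,::-1])
cv2.imwrite("pics/crops.png",cv2.resize(I["side"][145:315,190:350],None,fx=3.5,fy=3.5,interpolation=2)[:,:,::-1])
E
```

```text
blue {'top': ((405.3584899902344, 208.37612915039062), (15.033293724060059, 3.7250640392303467), 86.18592071533203), 'side': ((286.5, 162.5), (13.0, 17.0), 90.0)}
(array([ 560.73634634, -270.81188029,   26.4305186 ]), [3.4155272234460003, 3.4155272234459617]) [ 562.20896558 -266.56251653   42.        ]
yellow {'top': ((401.4491271972656, 244.73675537109375), (21.751712799072266, 18.891395568847656), 86.18592071533203), 'side': ((314.5, 163.5), (15.0, 17.0), 90.0)}
(array([ 484.18533855, -256.41590643,   37.489162  ]), [1.0029862541235077, 1.0029862541234784]) [ 485.01723516 -255.25062605   42.        ]
plate 
plate edges [577.1608947   -9.45440257   0.        ] [556.60371025 -11.97235257 150.        ]
```

View pics/crop.png

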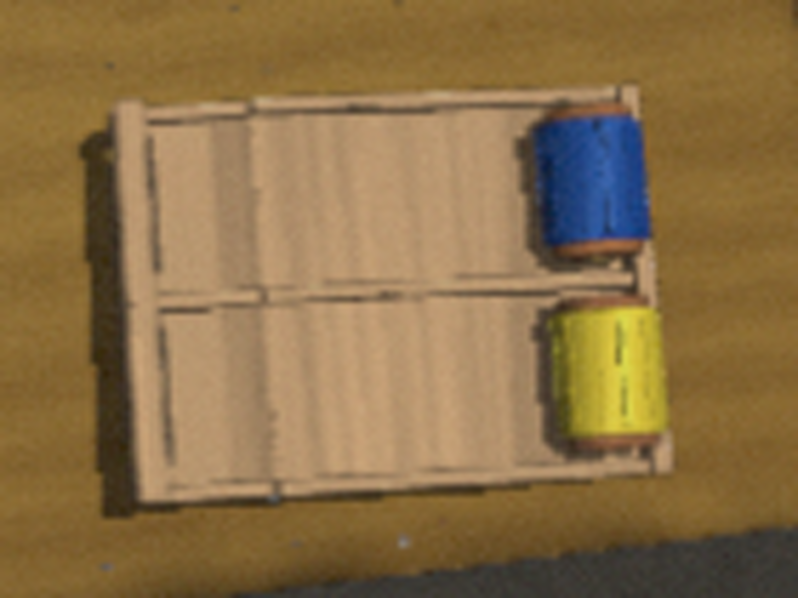

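View pics/crops.png

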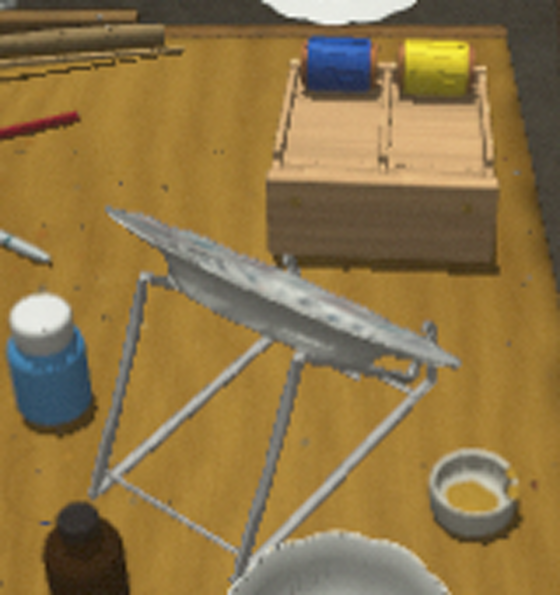

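The crops show the stop's top outer corners at top-image (315.7,198.1) and (319.9,267.7). The foot corners are at (406.9,196.1) and (412.5,262.5), and the blue sleeve centre is near (398.9,211.2).

```bash
python3 - <<'E'
from h import *
c=lambda x,y:(295+x/5.7,180+y/5.7)
S1=onz("top",c(118,103),64);S2=onz("top",c(142,500),64);F1=onz("top",c(638,92),26);F2=onz("top",c(670,470),26)
print(S1,S2,F1,F2)
for a,b in((F1,S1),(F2,S2),): d=b-a;print("yaw",np.degrees(np.arctan2(d[1],d[0])),np.hypot(*d[:2]))
for a,b in((F1,F2),(S1,S2)): d=a-b;print("yaw cross",90+np.degrees(np.arctan2(d[1],d[0])),np.hypot(*d[:2]))
B=(c(592,178),(190+340/3.5,145+64/3.5));Y=(c(608,372),(190+437/3.5,145+68/3.5))
for q in(B,Y): print("roller",tri(*q),onz("top",q[0],45))
print("plate hi",tri((243,161),(220.9,204.4)),"lo",tri((236,258),(320.9,249.3)))
yaw=np.radians(np.mean([np.degrees(np.arctan2(*(S1-F1)[[1,0]])),np.degrees(np.arctan2(*(S2-F2)[[1,0]]))]))
ex=np.array([np.cos(yaw),np.sin(yaw)]);ey=np.array([-ex[1],ex[0]])
O=np.mean([F1[:2],F2[:2],S1[:2]-204*ex,S2[:2]-204*ex],0)
print("O",O,"yaw",yaw)
for x in(-20,-5,25,140,151,172): print(x,O+x*ex-35.5*ey)
E
```

```text
[582.48320376 -74.65343649  64.        ] [438.40977789 -81.26305592  64.        ] [ 591.06014001 -275.54152918   26.        ] [ 447.64097012 -281.87693289   26.        ]
yaw 92.44476398893461 201.0711058738318
yaw 92.63459108692159 200.82615004754578
yaw cross 92.52934152983433 143.5590318816196
yaw cross 92.62670195636093 144.22496008122482
roller (array([ 555.61423412, -254.45866753,   34.24082166]), [1.4974261962949418, 1.4974261962948212]) [ 555.83508738 -251.6707742    45.        ]
roller (array([ 483.1640644 , -257.79367626,   33.86618697]), [1.0410476493680456, 1.041047649367999]) [ 483.79605872 -254.87565872   45.        ]
plate hi (array([645.4368076 ,  68.93425196, 140.97172154]), [1.2046317870180314, 1.2046317870178547]) lo (array([457.77503246,  90.64898251,  67.59648504]), [1.0696796694071917, 1.0696796694071178])
O [ 519.41826753 -280.23355171] yaw 1.6151220617706852
-20 [ 555.76962299 -298.64085886]
-5 [ 555.10495467 -283.65559223]
25 [ 553.77561802 -253.68505897]
140 [ 548.67982756 -138.79801479]
151 [ 548.19240413 -127.80881926]
172 [ 547.26186848 -106.82944598]
```

{"op": "carry_out", "data": {"plan": [{"tx":18,"ty":-40,"rz":-0.0966},{"tx":18,"ty":-40,"rz":-0.0966},{"tx":18,"ty":-40,"rz":-0.0966},{"tx":18,"ty":-40,"rz":-0.0966},{"tx":18,"ty":-40,"rz":-0.0966},{"tx":18,"ty":-40,"rz":-0.0966},{"tx":18,"ty":-40,"rz":-0.0966},{"tx":18,"ty":-40,"rz":-0.0966},{"tx":18,"ty":-40,"rz":-0.0966},{"tx":18,"ty":-40,"rz":-0.0966},{"tx":18,"ty":-40,"rz":-0.0966},{"tx":18,"ty":-40,"rz":-0.0966}], "gripper": 0.87}}

```text
invalid input at $.plan[0]: expected keys tx, ty, tz, rx, ry, rz
```

{"op": "carry_out", "data": {"plan": [{"tx":18,"ty":-40,"tz":0,"rx":0,"ry":0,"rz":-0.0966},{"tx":18,"ty":-40,"tz":0,"rx":0,"ry":0,"rz":-0.0966},{"tx":18,"ty":-40,"tz":0,"rx":0,"ry":0,"rz":-0.0966},{"tx":18,"ty":-40,"tz":0,"rx":0,"ry":0,"rz":-0.0966},{"tx":18,"ty":-40,"tz":0,"rx":0,"ry":0,"rz":-0.0966},{"tx":18,"ty":-40,"tz":0,"rx":0,"ry":0,"rz":-0.0966},{"tx":18,"ty":-40,"tz":0,"rx":0,"ry":0,"rz":-0.0966},{"tx":18,"ty":-40,"tz":0,"rx":0,"ry":0,"rz":-0.0966},{"tx":18,"ty":-40,"tz":0,"rx":0,"ry":0,"rz":-0.0966},{"tx":18,"ty":-40,"tz":0,"rx":0,"ry":0,"rz":-0.0966},{"tx":18,"ty":-40,"tz":0,"rx":0,"ry":0,"rz":-0.0966},{"tx":18,"ty":-40,"tz":0,"rx":0,"ry":0,"rz":-0.0966}], "gripper": 0.87}}

```text
time: 1.3
tool_pos: [405.0, 8.1, 226.7]
tcp_rot: [3.142, -0.0, 1.61]
contact_force: [0.6, 0.7, -0.4]
grip_width: 12.0
finger_force: 0.0
```

{"op": "carry_out", "data": {"plan": [{"tx":19,"ty":-40,"tz":0,"rx":0,"ry":0,"rz":0},{"tx":19,"ty":-40,"tz":0,"rx":0,"ry":0,"rz":0},{"tx":19,"ty":-40,"tz":0,"rx":0,"ry":0,"rz":0},{"tx":19,"ty":-40,"tz":0,"rx":0,"ry":0,"rz":0},{"tx":19,"ty":-40,"tz":0,"rx":0,"ry":0,"rz":0},{"tx":19,"ty":-40,"tz":0,"rx":0,"ry":0,"rz":0},{"tx":19,"ty":-40,"tz":0,"rx":0,"ry":0,"rz":0},{"tx":19,"ty":-40,"tz":0,"rx":0,"ry":0,"rz":0},{"tx":0,"ty":0,"tz":-40,"rx":0,"ry":0,"rz":0},{"tx":0,"ty":0,"tz":-40,"rx":0,"ry":0,"rz":0},{"tx":0,"ty":0,"tz":-40,"rx":0,"ry":0,"rz":0},{"tx":0,"ty":0,"tz":-30,"rx":0,"ry":0,"rz":0}]}}

```text
time: 2.5
tool_pos: [555.5, -309.4, 73.4]
tcp_rot: [-3.139, -0.002, 1.614]
contact_force: [0.1, 0.3, 0.4]
grip_width: 12.1
finger_force: 0.0
```

{"op": "carry_out", "data": {"plan": [{"tx":0,"ty":0,"tz":-20,"rx":0,"ry":0,"rz":0},{"tx":0,"ty":0,"tz":-15,"rx":0,"ry":0,"rz":0},{"tx":0,"ty":0,"tz":-7,"rx":0,"ry":0,"rz":0},{"tx":0,"ty":0,"tz":0,"rx":0,"ry":0,"rz":0},{"tx":0,"ty":0,"tz":0,"rx":0,"ry":0,"rz":0}]}}

```text
time: 3.0
tool_pos: [557.3, -310.5, 35.8]
tcp_rot: [3.14, 0.001, 1.615]
contact_force: [0.1, -0.3, 1.4]
grip_width: 12.2
finger_force: 0.0
```

```bash
python3 - <<'E'
from h import *
a=bot.capture("top");s=bot.capture("side");print(bot.get_obs()["tool_pos"])
a=cv2.resize(a[170:290,295:455],None,fx=2.5,fy=3.5*2.5/3.5);s=cv2.resize(s[110:230,220:380],None,fx=2.5,fy=2.5)
cv2.imwrite("pics/c2.png",np.hstack([a,s])[:,:,::-1])
E
```

```text
[ 557.47429206 -310.56879627   36.11160921]
```

View pics/c2.png

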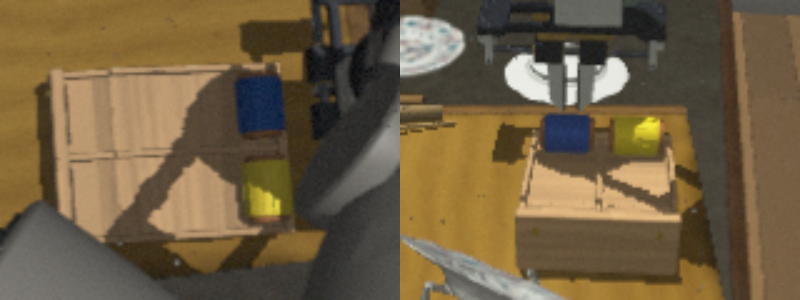

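{"op": "carry_out", "data": {"plan": [{"tx":-0.5,"ty":8,"tz":-1.5,"rx":0,"ry":0,"rz":0},{"tx":-0.5,"ty":8,"tz":-1.5,"rx":0,"ry":0,"rz":0},{"tx":-0.5,"ty":5,"tz":0,"rx":0,"ry":0,"rz":0},{"tx":-0.2,"ty":4,"tz":0,"rx":0,"ry":0,"rz":0},{"tx":-0.2,"ty":4,"tz":0.5,"rx":0,"ry":0,"rz":0},{"tx":-0.2,"ty":4,"tz":0.7,"rx":0,"ry":0,"rz":0},{"tx":-0.2,"ty":4,"tz":0.7,"rx":0,"ry":0,"rz":0},{"tx":-0.2,"ty":4,"tz":0.7,"rx":0,"ry":0,"rz":0},{"tx":-0.2,"ty":4,"tz":0.7,"rx":0,"ry":0,"rz":0},{"tx":-0.2,"ty":4,"tz":0.7,"rx":0,"ry":0,"rz":0}]}}

```text
time: 4.1
tool_pos: [553.8, -260.8, 35.8]
tcp_rot: [3.141, 0.0, 1.615]
contact_force: [-0.2, -1.6, 1.6]
grip_width: 12.2
finger_force: 0.7
```

```bash
python3 - <<'E'
from h import *
a=bot.capture("top");s=bot.capture("side");o=bot.get_obs();print(o["tool_pos"],o["contact_force"])
for nm,c in(("b",((105,100,25),(130,255,255))),("y",((22,120,50),(36,255,255)))):
    print(nm,blob(s,*c,(235,130,345,215)),blob(a,*c,(300,170,430,285)))
a=cv2.resize(a[170:290,295:455],None,fx=2.5,fy=2.5);s=cv2.resize(s[110:230,220:380],None,fx=2.5,fy=2.5)
cv2.imwrite("pics/c3.png",np.hstack([a,s])[:,:,::-1])
E
```

```text
[ 553.66735191 -260.2278685    35.66195677] [-0.62613418 -0.72844403 -0.96079475]
b ((285.5, 166.0), (14.0, 17.0), 90.0) ((388.0, 211.5), (21.0, 18.0), 90.0)
y ((314.0, 164.0), (16.0, 18.0), 90.0) ((340.25, 276.25), (0.7071067094802856, 1.4142134189605713), 45.0)
```

View pics/c3.png

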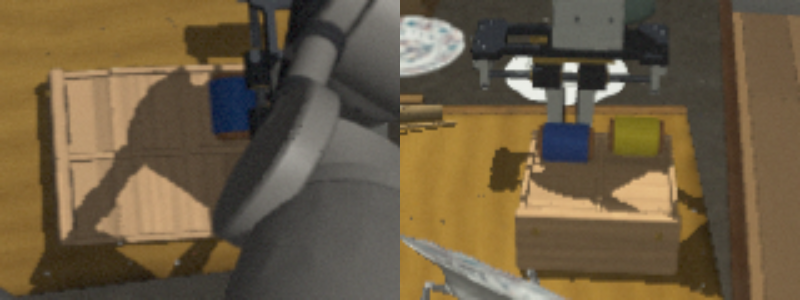

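{"op": "carry_out", "data": {"plan": [{"tx":-0.2,"ty":4,"tz":0.8,"rx":0,"ry":0,"rz":0},{"tx":-0.2,"ty":4,"tz":0.8,"rx":0,"ry":0,"rz":0},{"tx":-0.2,"ty":4,"tz":0.8,"rx":0,"ry":0,"rz":0},{"tx":-0.2,"ty":4,"tz":0.8,"rx":0,"ry":0,"rz":0},{"tx":-0.2,"ty":4,"tz":0.8,"rx":0,"ry":0,"rz":0},{"tx":-0.2,"ty":4,"tz":0.8,"rx":0,"ry":0,"rz":0},{"tx":-0.2,"ty":4,"tz":0.8,"rx":0,"ry":0,"rz":0},{"tx":-0.2,"ty":4,"tz":0.8,"rx":0,"ry":0,"rz":0},{"tx":-0.2,"ty":4,"tz":0.8,"rx":0,"ry":0,"rz":0},{"tx":-0.2,"ty":4,"tz":0.8,"rx":0,"ry":0,"rz":0},{"tx":-0.2,"ty":4,"tz":0.8,"rx":0,"ry":0,"rz":0},{"tx":-0.2,"ty":4,"tz":0.8,"rx":0,"ry":0,"rz":0}]}}

```text
time: 5.4
tool_pos: [551.4, -212.8, 45.4]
tcp_rot: [3.141, 0.0, 1.615]
contact_force: [-0.5, -1.2, 0.7]
grip_width: 11.8
finger_force: 0.7
```

```bash
cat > look.py <<'E'
from h import *
import sys
a=bot.capture("top");s=bot.capture("side");o=bot.get_obs();print(o["tool_pos"],o["contact_force"])
for nm,c in(("b",((105,100,25),(130,255,255))),("y",((22,120,50),(36,255,255)))):
    print(nm,blob(s,*c,(235,130,345,215)),blob(a,*c,(300,170,430,285)))
a=cv2.resize(a[170:290,295:455],None,fx=2.5,fy=2.5);s=cv2.resize(s[110:230,220:380],None,fx=2.5,fy=2.5)
cv2.imwrite(f"pics/{sys.argv[1]}.png",np.hstack([a,s])[:,:,::-1])
E
python3 look.py c4
```

```text
[ 551.27771256 -212.19938101   45.29076553] [-0.28132393  0.26412304  0.66035644]
b ((285.0, 174.5), (15.0, 18.0), 90.0) ((364.4263916015625, 211.96954345703125), (21.659103393554688, 13.964422225952148), 85.91438293457031)
y ((314.0, 164.0), (16.0, 18.0), 90.0) ((329.0, 280.0), (1.4142134189605713, 1.4142134189605713), 45.0)
```

{"op": "carry_out", "data": {"plan": [{"tx":-0.2,"ty":4,"tz":0.7,"rx":0,"ry":0,"rz":0},{"tx":-0.2,"ty":4,"tz":0.7,"rx":0,"ry":0,"rz":0},{"tx":-0.2,"ty":4,"tz":0.7,"rx":0,"ry":0,"rz":0},{"tx":-0.2,"ty":4,"tz":0.7,"rx":0,"ry":0,"rz":0},{"tx":-0.2,"ty":4,"tz":0.7,"rx":0,"ry":0,"rz":0},{"tx":-0.2,"ty":4,"tz":0.7,"rx":0,"ry":0,"rz":0},{"tx":-0.2,"ty":4,"tz":0.7,"rx":0,"ry":0,"rz":0},{"tx":-0.2,"ty":4,"tz":0.7,"rx":0,"ry":0,"rz":0},{"tx":-0.2,"ty":4,"tz":0.7,"rx":0,"ry":0,"rz":0},{"tx":-0.2,"ty":4,"tz":0.7,"rx":0,"ry":0,"rz":0},{"tx":-0.2,"ty":4,"tz":0.7,"rx":0,"ry":0,"rz":0},{"tx":-0.1,"ty":3,"tz":0.6,"rx":0,"ry":0,"rz":0}]}}

```text
time: 6.7
tool_pos: [549.1, -165.7, 53.7]
tcp_rot: [3.142, -0.0, 1.615]
contact_force: [0.1, -1.6, 0.5]
grip_width: 11.9
finger_force: 0.7
```

```bash
python3 look.py c5
```

```text
[ 548.97267502 -165.39770655   53.57192248] [-1.15742875 -0.63603063 -0.03741211]
b ((283.5, 182.5), (15.0, 19.0), 90.0) ((337.4482727050781, 206.87930297851562), (5.570859909057617, 12.4415864944458), 21.801410675048828)
y ((314.0, 164.0), (16.0, 18.0), 90.0) ((401.0, 241.5), (15.0, 20.0), 90.0)
```

View pics/c5.png

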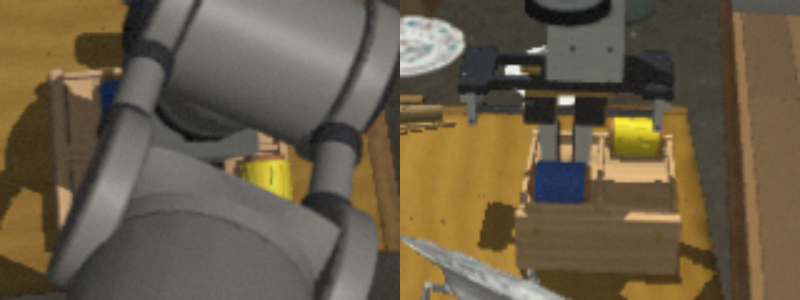

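{"op": "carry_out", "data": {"plan": [{"tx":-0.1,"ty":3,"tz":0.4,"rx":0,"ry":0,"rz":0},{"tx":-0.1,"ty":3,"tz":0.4,"rx":0,"ry":0,"rz":0},{"tx":-0.1,"ty":3,"tz":0,"rx":0,"ry":0,"rz":0},{"tx":-0.1,"ty":3,"tz":0,"rx":0,"ry":0,"rz":0},{"tx":-0.1,"ty":2,"tz":0,"rx":0,"ry":0,"rz":0},{"tx":0,"ty":0,"tz":0,"rx":0,"ry":0,"rz":0},{"tx":0,"ty":0,"tz":0,"rx":0,"ry":0,"rz":0},{"tx":0,"ty":0,"tz":0,"rx":0,"ry":0,"rz":0}]}}

```text
time: 7.6
tool_pos: [548.7, -152.2, 54.4]
tcp_rot: [3.142, 0.0, 1.615]
contact_force: [0.3, -0.1, 0.5]
grip_width: 12.1
finger_force: 0.0
```

```bash
python3 look.py c6
```

```text
[ 548.65701943 -152.17210057   54.42493923] [-0.02317859 -0.13195252  0.37226086]
b ((282.5, 188.5), (9.0, 19.0), 90.0) ((324.04998779296875, 211.35000610351562), (9.803058624267578, 20.87103271484375), 18.43494987487793)
y ((314.0, 165.5), (13.0, 18.0), 90.0) ((400.5, 242.0), (18.0, 19.0), 90.0)
```

View pics/c6.png

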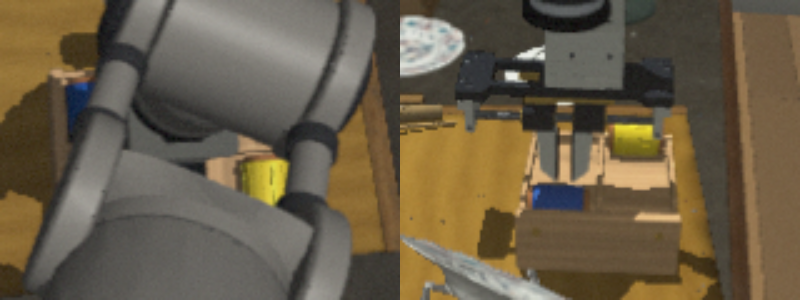

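The blue roller has dropped into the seat against the stop: it sits low behind the end board at (558,197), contact is lost, and yellow hasn't moved. I'll withdraw the hand upwards and back.

{"op": "carry_out", "data": {"plan": [{"tx":0,"ty":-5,"tz":10,"rx":0,"ry":0,"rz":0},{"tx":0,"ty":-5,"tz":25,"rx":0,"ry":0,"rz":0},{"tx":0,"ty":0,"tz":35,"rx":0,"ry":0,"rz":0},{"tx":0,"ty":0,"tz":35,"rx":0,"ry":0,"rz":0},{"tx":0,"ty":0,"tz":35,"rx":0,"ry":0,"rz":0},{"tx":0,"ty":0,"tz":35,"rx":0,"ry":0,"rz":0},{"tx":-30,"ty":30,"tz":0,"rx":0,"ry":0,"rz":0},{"tx":-30,"ty":30,"tz":0,"rx":0,"ry":0,"rz":0},{"tx":-30,"ty":30,"tz":0,"rx":0,"ry":0,"rz":0},{"tx":-30,"ty":30,"tz":0,"rx":0,"ry":0,"rz":0},{"tx":-20,"ty":40,"tz":0,"rx":0,"ry":0,"rz":0},{"tx":0,"ty":40,"tz":0,"rx":0,"ry":0,"rz":0}]}}

```text
time: 8.9
tool_pos: [406.4, 38.6, 230.5]
tcp_rot: [3.141, 0.0, 1.613]
contact_force: [1.1, 0.1, 0.7]
grip_width: 11.9
finger_force: 0.0
```

{"op": "carry_out", "data": {"plan": [{"tx":0,"ty":40,"tz":0,"rx":0,"ry":0,"rz":0},{"tx":0,"ty":40,"tz":0,"rx":0,"ry":0,"rz":0},{"tx":0,"ty":40,"tz":0,"rx":0,"ry":0,"rz":0},{"tx":0,"ty":0,"tz":0,"rx":0,"ry":0,"rz":0},{"tx":0,"ty":0,"tz":0,"rx":0,"ry":0,"rz":0},{"tx":0,"ty":0,"tz":0,"rx":0,"ry":0,"rz":0}]}}

```text
time: 9.5
tool_pos: [408.8, 157.1, 229.8]
tcp_rot: [3.141, 0.0, 1.614]
contact_force: [0.3, -0.7, 0.3]
grip_width: 11.7
finger_force: 0.0
```

```bash
python3 look.py c7
```

```text
[408.85765649 156.78026379 229.65227278] [ 0.7934244  0.3997062 -0.0236418]
b ((282.5, 188.5), (9.0, 19.0), 90.0) ((330.4720458984375, 213.60914611816406), (21.801597595214844, 17.099292755126953), 85.91438293457031)
y ((316.0, 160.5), (9.0, 14.0), 90.0) ((401.3414306640625, 244.59654235839844), (22.339237213134766, 20.01396369934082), 85.2363510131836)
```

View pics/c7.png

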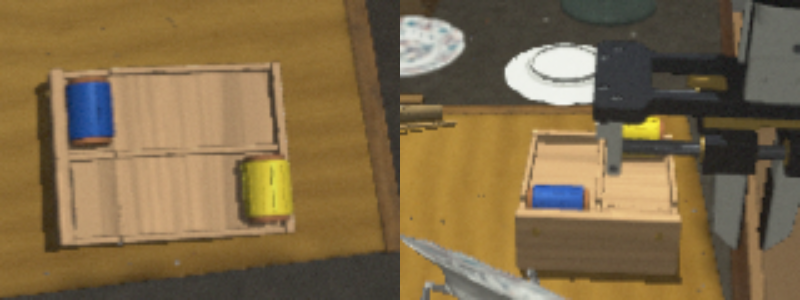

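The picture shows blue seated against the stop at (90,112), yellow still at its foot at (267,188), and the hand clear of everything.

```bash
python3 -c "
from plant import bot
print(bot.close_job())"
```

```text
the job is handed in; nothing more can be done
None
```

The blue roller was pushed up its lane with the fingertips and now lies in the seat against the end stop; the yellow roller is still at its foot, the hand is clear, and the job was handed in at about 9.6 s.

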